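# Lock the shutter of the treat box over its spring catch

### The job

Close the wooden treat box: with a fingertip press the long steel catch plate down in its slot and, keeping it held down, push the plywood shutter over the two catch pins until it is fully home over the opening. Then let go, so that the pins spring up behind the shutter and lock it. Pick nothing up, and leave the other things standing where they are.

Things in the scene. Friction and masses are not known exactly. Their poses are not given: they have to be found in the camera images.
- treat_box: Wooden treat box, fixed, 305 mm long (its x from -150 to +155), 156 wide, 109 high. Origin: on the table, mid-width; x points along the shutter's travel from open to closed, z up. Deck 90 mm above the table. The shutter runs between side guides whose lips (tops at 109 mm, 116 mm clear between them) overhang its edges. The slot in the deck: y from -32 to +32, x from -142 to +51 mm.
- catch (a joint): How far the spring catch is pushed straight down, in m: 0 up (start), 0.014 bottomed. It is one steel piece: a long press plate in the slot, and two pins. It does not tilt and may be pressed anywhere on the plate; from 0.010 on the pins are clear below the deck. About 2 N to start, 8 N at the bottom; it springs up when let go, unless the shutter is over the pins.
- catch_plate (a point): Top of the catch's press plate at its middle (box x = -45 mm, y = 0), moves with the catch. The plate is 190 mm long in x (box x from -140 to +50), 58 mm wide, its top 3 mm below the deck (87 mm above the table) when up. At the start the shutter covers its middle; its bare part to press is behind the shutter, towards box -x.
- catch_pins (a point): Point midway between the tops of the catch's two square pins, moves with the catch. The pins are at box x from +35 to +45 mm and 36 to 52 mm either side of the middle line; when up they stand 9 mm above the deck (99 mm above the table) and block the shutter.
- shutter_edge (a point): Middle of the shutter's rear face, the face to push, 12 mm above the deck; axes as the box's. Starts at box x from -95 to -62 mm. Fully home, against the end wall, it is at box x = +49 mm, and the pins can rise behind it.
- shutter: The shutter: loose plywood plate, 90 mm long in x, 136 wide, 12 thick, about 0.3 kg, sliding on the deck; a push bar (70 mm wide, 14 in x) on its rear edge makes the rear face 26 mm tall there. Origin: centre of its underside, 45 mm ahead of the rear face. Closed, it covers the opening at box x from +55 to +139 mm, where an end wall stops it.
- wine_glass: Bystander, loose: small stemmed wine glass, 62 mm across, 132 mm tall; origin at the centre of its underside.
- mug: Bystander, loose: white mug, 74 mm across plus its handle, 85 mm tall; origin at the centre of its underside.
- tape_roll: Bystander, loose: cardboard-coloured roll of packing tape lying flat, 84 mm across, 48 mm tall; origin at the centre of its underside.
- treat_a: Bystander, loose: foil-wrapped treat, 54 mm across, 46 mm tall; origin at the centre of its underside.
- treat_b: Bystander, loose: another foil-wrapped treat, 54 mm across, 46 mm tall; origin at the centre of its underside.
- sweet_tin: Bystander, loose: plain round tin, 60 mm across, 50 mm tall; origin at the centre of its underside.
- wine_bottle: Bystander, loose: wine bottle, 74 mm across, 290 mm tall; origin at the centre of its underside.
Not all that is in view belongs to the job. Several things have the shape of the shutter; the one meant has the colours described above.

How it is judged:
On the way, in this order (a step that is already met when the one before it is completed fails the run):
1. the fingers hold the catch down while the shutter is still short of the pins (value of joint catch above 0.0085 m and contact force between the fingers and catch above 0.8 N and x of shutter_edge in the frame of treat_box below -0.05 m), for 0.1 s.
2. with the fingers still holding the catch down, the shutter has been pushed onto the pins (value of joint catch above 0.0085 m and contact force between the fingers and catch above 0.8 N and x of shutter_edge in the frame of treat_box between -0.045 and 0.04 m), for 0.05 s.
At the end, for the whole second after the job is handed in: The shutter's rear face is past box x = +44.5 mm (home is +49 mm), the shutter lies flat on the deck (within 4 mm) and at rest, and the catch is up again (joint below 0.003), its pins behind the shutter (x of shutter_edge in the frame of treat_box above 0.0445 m and value of joint catch below 0.003 m and linear speed of shutter below 0.01 m/s and z of shutter_edge in the frame of treat_box below 0.106 m); the robot touches nothing.
It fails at once if the shutter is lifted more than 10 mm off the deck (z of shutter_edge in the frame of treat_box above 0.112 m).
It fails at once if a bystander is moved more than 30 mm, lifted or knocked over (distance of any of wine_glass, mug, tape_roll, treat_a, treat_b, sweet_tin, wine_bottle from where it was at the start of the episode above 0.03 m or angle between any of wine_glass, mug, tape_roll, treat_a, treat_b, sweet_tin, wine_bottle's own z axis and vertical above 0.5 rad).
It also fails if it takes over 40 s, if anything falls off the work surface, if the arm or the gripper's body presses on something with over 40 N, if the wrist force passes 120 N, or if a joint passes its speed limit or range.

### The arm

A 7-joint arm with a two-finger parallel gripper is mounted at the origin on the work surface. World frame = base frame: x ahead of the robot, y to its left, z up, the work surface at z = 0. Lengths are in m, angles in rad, forces in N, time in s.
With the tool pointing down it reaches from about 0.35 to 0.9 m from the base axis. Payload 7.2 kg.
Tool frame: the origin (TCP) lies on the centre line of the jaws, within the pads' length; the fingertips stand 19 mm ahead of it and the grasp point (between the pads) is the TCP; z points along the fingers, y is the line along which they close (so a half turn about z gives the same grasp; the last joint's range is limited). The gripper opens to 88 mm and grips with 3 to 60 N. Pads are 20 mm wide; open, the fingers measure 115 mm over their backs; the gripper's body (75 mm by 178 mm) begins 61 mm behind the grasp point.
Start: joints at [1.134, 0.411, -0.013, 1.596, 0.006, 1.134, -0.082], TCP at [0.225, -0.583, 0.242] pointing down, gripper open.
Joint ranges: [-2.95, 2.95], [-0.29, 1.99], [-1.47, 1.44], [0.14, 2.54], [-1.03, 4.17], [0.13, 1.85], [-2.86, 2.86]. Speed limits (rad/s): [2.39, 2.39, 3.01, 3.01, 3.14, 3.14, 3.14].

### API

Orientations are given as a unit quaternion [w, x, y, z].
In Python, from plant import * gives the robot as it stands. Calls block until the motion is done:
- movep(position, orientation): joint-space move of the TCP to a pose.
- movel(position, max_speed=0.15, rotation=None, guard=None): straight line of the TCP; rotation=None keeps the orientation; max_speed is the mean speed in m/s. With guard (N) it stops when the force on the tool has changed by that much, and returns True; else False.
- set_joints(angles): joint-space move.
- command_gripper(opening, newtons=None): finger opening in m; newtons is the grip in N (None keeps the last); returns when the fingers have stopped.
- pause(seconds).
- solve_ik(position, orientation): joint angles nearest the present ones, or None.
- read_state(): the state.
- grab_frame(name): name is "side" or "top"; returns a dict with "frame" (400x640x3 uint8, red, green, blue), "depth" (400x640 float32, m along the optical axis (not along the pixel's ray), 0 where there is no reading), "camera_matrix" (3x3 intrinsics, pixels), "rvec" (rotation vector, rad) and "tvec" (3), from world to camera coordinates, as OpenCV has them. Camera axes: x right, y down, z forward; pixel columns grow to the right and rows downward; lengths in m; the calibration is good to about 2 mm. A picture is of the moment at which its call begins.
A pose or a line that the arm cannot do raises IKError and nothing moves.
- finish_job(): hands the job in; it is judged then, once.
The state is a dict: "t": time; "joint_pos": joint angles; "joint_vel": joint speeds; "joint_efforts": joint torques, N m; "eef_pos": TCP position; "tool_rot": TCP orientation; "force": force on the tool from outside, world axes, zero at the start; "moment": the same for the moment, N m; "gripper_width": finger opening in m; "finger_force": force on a finger pad.
Only numpy, scipy, OpenCV 4.12 (cv2) and the standard library are available. Lean on these libraries where they do the work, as an engineer would, in place of code of your own. Each camera call takes 0.05 s, during which the arm holds its last target. There are 200 camera calls.

## Working session

There is one attempt and no reset: what is moved stays moved. The work goes in short steps, each a Python script; the robot and the scene stay as the last script left them, time stands still between calls to the robot, and variables do not carry over. Pictures are saved under pics/ and viewed, at most 10 in all, crops included, and the job is handed in when it is done.

```bash
mkdir -p pics; ls; python3 - <<'E'
from plant import *
import cv2,numpy as np
for n in("top","side"):
    f=grab_frame(n); cv2.imwrite(f"pics/{n}0.png",f["frame"][...,::-1]); np.savez(f"{n}0.npz",**f)
    R=cv2.Rodrigues(np.array(f["rvec"]))[0]; print(n,-R.T@np.array(f["tvec"]).ravel())
s=read_state(); print(s["eef_pos"],s["tool_rot"],s["t"],s["gripper_width"])
E
```

```text
pics
top [0.44213341 0.0741107  1.29773494]
side [ 0.41544801 -0.74718851  0.83747489]
[ 0.22515524 -0.58259017  0.24091533] [-6.86890961e-04  9.83043616e-01  1.83370523e-01 -1.66476238e-04] 0.1 0.08793922516041199
```

View pics/top0.png

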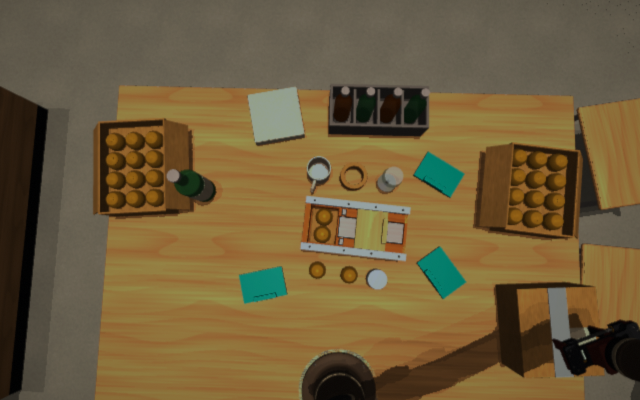

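View pics/side0.png

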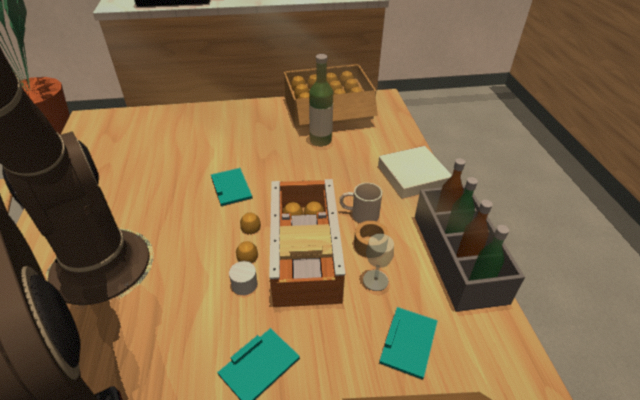

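Top view: the plywood shutter sits in the box at about (372,230), with its push bar near (387,230). The teal plates at (263,285), (441,272) and (439,175) have the same shape but the wrong colour. I choose the plywood one and check it in a crop. The opening with treats is at the left (322,226), so box +x runs to image left, roughly world +y.

```bash
cat > h.py <<'E'
import cv2,numpy as np
def world(f):
    d=f["depth"];K=f["camera_matrix"];v,u=np.mgrid[:400,:640]
    c=np.stack([(u-K[0,2])/K[0,0]*d,(v-K[1,2])/K[1,1]*d,d],-1)
    R=cv2.Rodrigues(np.array(f["rvec"]))[0]
    P=(c-np.array(f["tvec"]).ravel())@R; P[d==0]=np.nan; return P
E
python3 - <<'E'
from h import *
f=np.load("top0.npz");P=world(f)
cv2.imwrite("pics/crop.png",cv2.resize(f["frame"][190:270,290:420,::-1],None,fx=6,fy=6,interpolation=cv2.INTER_CUBIC))
sub=np.zeros((400,640),bool);sub[188:268,295:415]=1
z=P[...,2];print("table",np.nanmedian(z[300:340,200:300]))
im=f["frame"].astype(int);white=(im.min(-1)>125)
m=sub&(abs(z-.109)<.006)&white
n,l,st,c=cv2.connectedComponentsWithStats(m.astype(np.uint8))
for i in range(1,n):
    if st[i,4]>80:
        q=P[l==i][:,:2].astype(np.float32);print(st[i],np.nanmedian(z[l==i]),cv2.minAreaRect(q),cv2.fitLine(q,cv2.DIST_L2,0,.01,.01).ravel())
for v in(222,230,238): print(v,[(u,*(1000*P[v,u]).round().astype(int)) for u in range(304,410,3)])
E
```

```text
table 0.000779716823387971
[306 196 104  18 647] 0.11015192507941395 ((0.5612313151359558, -0.03942631185054779), (0.3048098683357239, 0.01929941214621067), 85.19486999511719) [ 0.0856133   0.9963284   0.56110805 -0.03952247]
[301 242 105  19 661] 0.11017473889898086 ((0.4250343143939972, -0.0285138338804245), (0.30416053533554077, 0.019275391474366188), 85.17218780517578) [ 0.08449988  0.9964235   0.4250524  -0.02861199]
222 [(304, np.int64(505), np.int64(116), np.int64(108)), (307, np.int64(506), np.int64(107), np.int64(112)), (310, np.int64(511), np.int64(100), np.int64(10)), (313, np.int64(510), np.int64(90), np.int64(33)), (316, np.int64(511), np.int64(81), np.int64(31)), (319, np.int64(509), np.int64(72), np.int64(60)), (322, np.int64(509), np.int64(63), np.int64(70)), (325, np.int64(509), np.int64(53), np.int64(64)), (328, np.int64(510), np.int64(44), np.int64(61)), (331, np.int64(512), np.int64(34), np.int64(30)), (334, np.int64(512), np.int64(25), np.int64(31)), (337, np.int64(511), np.int64(17), np.int64(59)), (340, np.int64(509), np.int64(9), np.int64(88)), (343, np.int64(
[... 4333 characters left out ...]
p.int64(100)), (376, np.int64(464), np.int64(-96), np.int64(105)), (379, np.int64(465), np.int64(-105), np.int64(103)), (382, np.int64(465), np.int64(-111), np.int64(120)), (385, np.int64(465), np.int64(-120), np.int64(117)), (388, np.int64(466), np.int64(-134), np.int64(85)), (391, np.int64(466), np.int64(-142), np.int64(91)), (394, np.int64(466), np.int64(-150), np.int64(94)), (397, np.int64(466), np.int64(-159), np.int64(94)), (400, np.int64(467), np.int64(-169), np.int64(89)), (403, np.int64(467), np.int64(-178), np.int64(88)), (406, np.int64(469), np.int64(-205), np.int64(3)), (409, np.int64(469), np.int64(-214), np.int64(5))]<stdin>:12: RuntimeWarning: invalid value encountered in cast
```

View pics/crop.png

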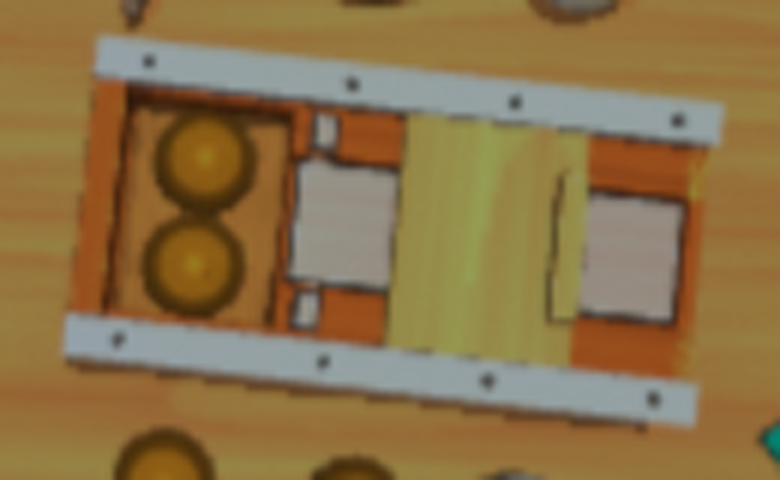

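The crop confirms it: plywood shutter spanning crop x 395–585, its bar at the right, the bare plate at (632,258) and the pins at (325,130) and (305,308). The rails measure 305 mm long and 156 mm over the outside, which matches. The rear face is at about box x = -91 mm, inside the given range. Next I approach with closed fingers and touch the plate at box x = -116 mm.

```bash
cat >> h.py <<'E'
e=np.array([.0850,.9964]);e/=np.linalg.norm(e);O=np.array([.4931,-.0340])-.0025*e
n=np.array([-e[1],e[0]])
def B(x,z,y=0.): return [*(O+x*e+y*n),z]
def inbox(p): d=np.array(p[:2])-O; return np.round([1000*d@e,1000*d@n,1000*p[2]],1)
a=np.arctan2(-e[0],e[1]); Q=[0,np.cos(a/2),np.sin(a/2),0]
E
python3 - <<'E'
from plant import *
from h import *
def show(t):
    s=read_state();print(t,round(s["t"],2),inbox(s["eef_pos"]),np.round(s["force"],2),round(s["gripper_width"],4))
command_gripper(0.0,10)
movep(B(-.116,.25),Q);show("above")
movel(B(-.116,.125),.12);show("near")
f=grab_frame("top");cv2.imwrite("pics/a.png",cv2.resize(f["frame"][170:290,280:440,::-1],None,fx=4,fy=4))
f=grab_frame("side");cv2.imwrite("pics/b.png",cv2.resize(f["frame"][160:310,220:400,::-1],None,fx=4,fy=4,interpolation=cv2.INTER_CUBIC))
print(movel(B(-.116,.095),.02,guard=1.5));show("touch")
E
```

```text
above 3.27 [-1.17e+02  1.00e-01  2.50e+02] [0.05 0.1  0.38] 0.0004
near 4.46 [-116.1   -0.5  125.6] [-0.4  -0.28  0.19] 0.0008
True
touch 5.52 [-1.160e+02  1.000e-01  1.052e+02] [ 0.07 -0.48  3.14] 0.0004
```

View pics/b.png

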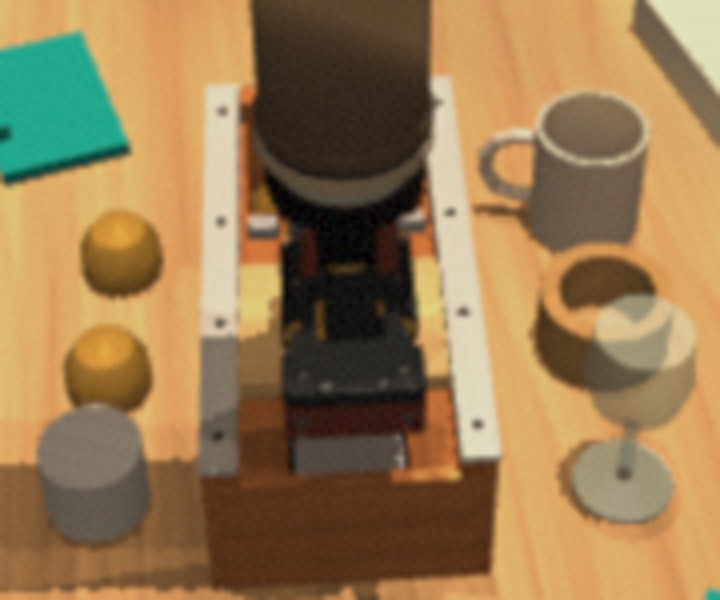

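The picture shows the gripper centred between the rails, over the bare plate behind the shutter (crop (350,450)). The touch height of 105.2 mm matches the expected 106 mm. Now I press about 12.5 mm and start the push.

```bash
python3 - <<'E'
from plant import *
from h import *
def show(t):
    s=read_state();print(t,round(s["t"],2),inbox(s["eef_pos"]),np.round(s["force"],2))
print(movel(B(-.116,.0930),.03,guard=18));show("down");pause(.3);show("held")
for x in(-.09,-.06,-.03):
    print(movel(B(x,.0930),.03,guard=15));show(x)
f=grab_frame("side");cv2.imwrite("pics/c.png",cv2.resize(f["frame"][160:310,220:400,::-1],None,fx=4,fy=4,interpolation=cv2.INTER_CUBIC))
E
```

```text
False
down 6.08 [-116.   -0.   93.] [-1.52  1.37  6.86]
held 6.38 [-116.     0.    93.1] [-2.26  0.13  7.57]
False
-0.09 7.39 [-91.7  -0.5  93.3] [-0.84 -5.89  7.44]
False
-0.06 8.54 [-61.8  -0.5  93.3] [-0.86 -5.42  7.  ]
False
-0.03 9.69 [-31.9  -0.5  93.3] [-0.17 -5.93  8.03]
```

View pics/c.png

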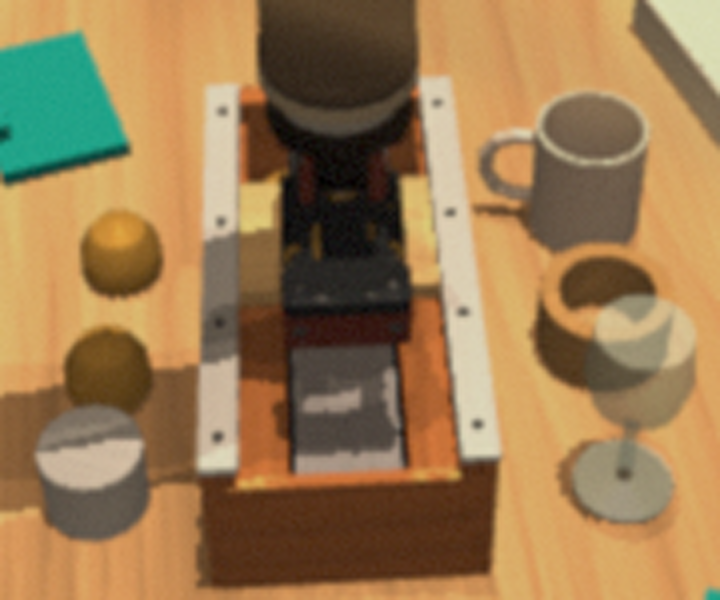

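The shutter is moving straight, its front already past the pins, and the catch is held at about 7.5 N. I push on to the end wall.

```bash
python3 - <<'E'
from plant import *
from h import *
def show(t):
    s=read_state();print(t,round(s["t"],2),inbox(s["eef_pos"]),np.round(s["force"],2))
print(movel(B(.02,.0930),.03,guard=15));show(.02)
print(movel(B(.042,.0930),.015,guard=12));show("end")
f=grab_frame("side");cv2.imwrite("pics/d.png",cv2.resize(f["frame"][160:310,220:400,::-1],None,fx=4,fy=4,interpolation=cv2.INTER_CUBIC))
E
```

```text
False
0.02 11.56 [17.9 -0.4 93.2] [-0.32 -6.6   9.86]
False
end 13.18 [37.6 -0.5 93.3] [ -1.19 -13.5   10.83]
```

View pics/d.png

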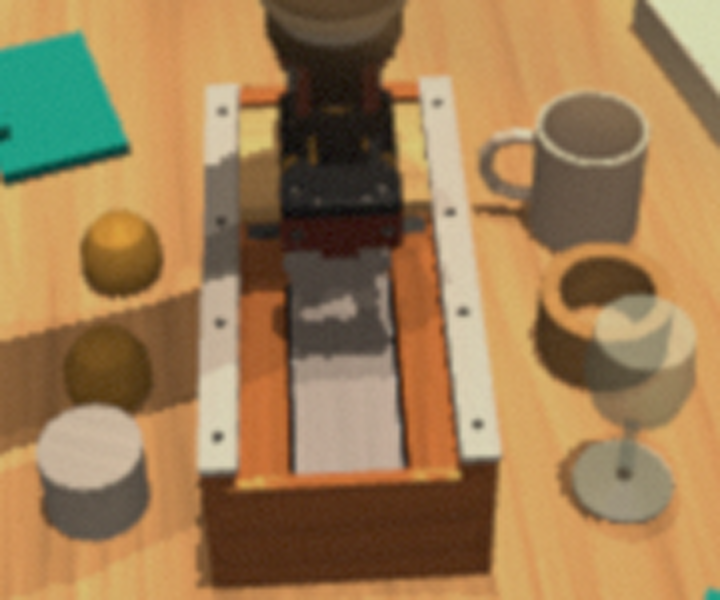

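The pin holes now show behind the shutter at (265,230) and (415,222), and the push force has doubled. I push a little more to check that it is at the wall.

```bash
python3 - <<'E'
from plant import *
from h import *
def show(t):
    s=read_state();print(t,round(s["t"],2),inbox(s["eef_pos"]),np.round(s["force"],2))
print(movel(B(.047,.0930),.015,guard=14));pause(.2);show("push")
movel(B(.036,.0930),.03);show("back")
movel(B(.033,.0930),.03);show("back2")
movel(B(.033,.16),.06);show("up")
movel(B(-.03,.30),.12);pause(.3);show("clear")
f=grab_frame("top");np.savez("end.npz",**f);cv2.imwrite("pics/e.png",cv2.resize(f["frame"][170:290,280:440,::-1],None,fx=4,fy=4,interpolation=cv2.INTER_CUBIC))
f=grab_frame("side");cv2.imwrite("pics/f.png",cv2.resize(f["frame"][160:310,220:400,::-1],None,fx=4,fy=4,interpolation=cv2.INTER_CUBIC))
E
```

```text
True
push 13.72 [37.3 -0.5 93.5] [-0.65 -1.97  6.62]
back 13.97 [36.8 -0.5 93.3] [-0.12  2.4   7.14]
back2 14.22 [34.3 -0.7 93.4] [0.37 3.21 8.46]
up 15.48 [ 33.    0.2 159.6] [0.51 0.65 0.68]
clear 17.22 [-2.980e+01  1.000e-01  2.997e+02] [-0.19  0.48  0.23]
```

View pics/f.png

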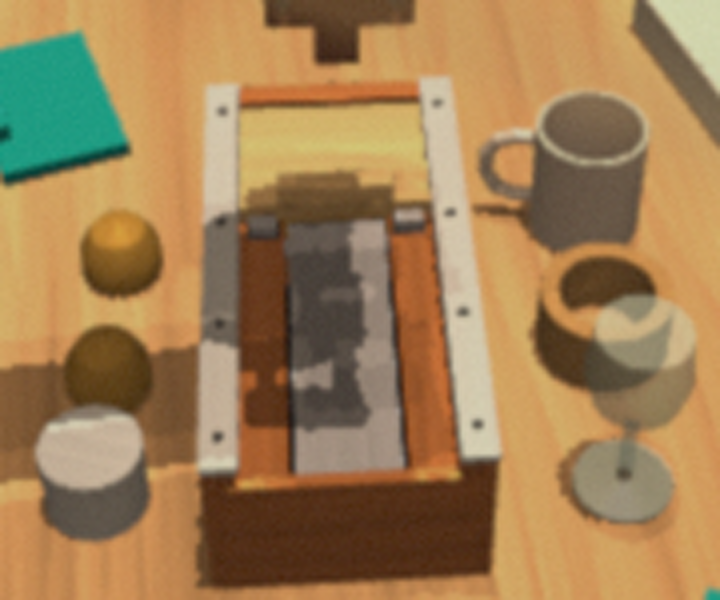

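The shutter is home against the end wall. Both pins stand raised behind it at (263,225) and (408,218), and the bystanders have not moved. I hand it in.

```bash
python3 -c "
from plant import *
print(finish_job())"
```

```text
the job is handed in; nothing more can be done
None
```

The shutter was pushed fully home with the catch held down, the pins came up behind it and the bystanders stayed put in the last picture; the job is handed in at about 17 s, and no verdict was returned.

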